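Open the simmering pot: lid on its stand, garlic in, spoon across

ROBOT

A 6-joint arm with a two-finger parallel gripper is mounted at the origin on a cart in front of the work surface, level with it; the furniture and walls round the work are solid. World frame = base frame: x ahead of the robot, y to its left, z up, the work surface at z = 0. Lengths are in m, angles in rad, forces in N, time in s.
With the tool pointing down it reaches from about 0.375 to 0.975 m from the base axis. Payload 3.8 kg.
Tool frame: the origin (TCP) lies between the finger pads; the fingertips stand 11 mm ahead of it and the grasp point (between the pads) lies 8 mm behind it; z points along the fingers, y is the line along which they close (so a half turn about z gives the same grasp; the last joint's range is limited). The gripper opens to 88 mm and grips with 3 to 60 N. Pads are 18 mm wide; open, the fingers measure 123 mm over their backs; the gripper's body (75 mm by 187 mm) begins 45 mm behind the grasp point.
Start: joints at [1.138, 0.264, 1.604, -0, 1.274, -0.037], TCP at [0.26, 0.623, 0.25] pointing down, gripper open.
Joint ranges: [-2.63, 2.63], [-0.94, 2.18], [0.31, 2.57], [-1.31, 4.45], [0, 2.66], [-2.55, 2.55]. Speed limits (rad/s): [2.57, 2.57, 3.14, 3.14, 3.14, 3.14].

INTERFACE

Orientations are given as a 3x3 rotation matrix whose columns are the frame's x, y, z axes.
In Python, from bench import bot, vision gives the robot as it stands.
- The arm moves only by the shell command python3 -m jog 'ROWS' [FORCE]. ROWS is JSON, one flat list of numbers, 7 for each row, row after row: the closure, from -1 (fully open) to 1 (shut), then the shift along the tool's x, y, z in units of 50 cm (1.0 is 50 cm), then the turn, a rotation vector about the tool's x, y, z in units of 60 degrees (1.0 is 60 degrees). In form: [hand, x, y, z, rx, ry, rz, hand, x, y, z, rx, ry, rz, ...]. A call has 1 to 8 rows; each row is the pose to reach, as a shift and turn from the pose commanded when the call began, along the tool's axes at that moment; what a row does not reach only later rows make up. A row lasts 1/10 s, in which the tool goes at most 50 mm and 8.59 degrees, less where a joint would pass 70% of its speed; a pose out of reach is approached as far as the arm can. A call with a number of a shift or a turn outside -1 to 1 is refused whole. A call with a gripper value outside its range is refused whole. The fingers move at their own pace and stop on an object; FORCE is the grip in N (left out, the last holds). Time passes only in rows, so rows that repeat a pose let the fingers close. It gives the time, the measured TCP pose, the force, the opening and the grip force at its end, in the units of the state.
- bot.sense(): the state, without advancing time (a new reading comes with each control period).
- vision.grab_frame(name): name is "scene" or "side" or "wrist"; returns the picture (400x640x3 uint8, red, green, blue); there is no depth.
- vision.camera_params(name): a dict with "fx", "fy", "cx", "cy" (pixels), "k1" (the pictures are not rectified: a ray, as slopes to the right and down, at radius r is drawn at 1 + k1 r^2 times it, then the intrinsics apply), "R" (3x3) and "t" (3): a world point X has camera coordinates R X + t. Camera axes: x right, y down, z forward; pixel columns grow to the right and rows downward; lengths in m; the calibration is good to about 2 mm. A picture is of the moment at which its call begins: read the wrist's pose just before it. camera_params takes no time and is no camera call; for the wrist camera it gives the pose at the moment of the call.
- bot.close_job(): hands the job in; it is judged then, once.
The state is a dict: "clock": time; "joint_pos": joint angles; "qvel": joint speeds; "joint_torque": joint torques, N m; "eef_pos": TCP position; "tool_rot": TCP orientation; "force": force on the tool from outside, world axes, zero at the start; "ft_torque": the same for the moment, N m; "grip_width": finger opening in m; "grip_force": force on a finger pad.
Only numpy, scipy, OpenCV 4.12 (cv2) and the standard library are available. Lean on these libraries where they do the work, as an engineer would, in place of code of your own. Each camera call takes 0.05 s, during which the arm holds its last target. There are 200 camera calls.

TASK

Take the lid off the pot and lean it on the sloping lid stand, lying flat against the two wires with its rim down in both hooks. Put the garlic bulb in the pot and lay the wooden spoon level across the middle of the open pot's rim so that it does not boil over. Leave the pot on its hob and everything else where it stands.

Things in the scene. Friction and masses are not known exactly. Their poses are not given: they have to be found in the camera images.
- pot: Round steel pot on the hob, outer diameter 170 mm, 85 mm high, wall 4 mm, inner floor 6 mm above its origin. Two loop handles along its y axis reach 120 mm from its axis, 70 mm above its underside. Origin: centre of its underside; z up; rim at z = +85 mm.
- pot_lid: Steel lid, 178 mm across, on the pot. Origin: centre of its flange's underside (lies on the pot's rim). A skirt 146 mm across reaches 6 mm below it; the dome rises 14 mm above it. Handle: straight black bar along the lid's x, 88 mm long, 14 mm wide (y) and high, centre 42 mm above the origin, on two posts at x = +-32 mm; 21 mm free under the bar. About 0.3 kg.
- lid_bar (a point): Centre of the lid's bar handle.
- lid_stand: Steel wire lid stand on a drip tray 170 x 180 mm, 14 mm high, fixed. Origin: centre of the tray's underside; its low side with the hooks faces -x of this frame. The wires slope up towards +x.
- lid_cradle: Sloping part of the lid stand, 35 degrees from level. Origin: where the seated lid's origin lies, 100 mm above the worktop. x up the slope, y across, z outward normal (= the seated lid's z). Two 8 mm wires at y = +-45 mm, upper side at z = -6 mm, carry the skirt; at x = -83 mm each turns up into a hook to z = +18 mm that stops the rim. The lid may be turned any way about its axis.
- wooden_spoon: Wooden spoon, 268 mm long, lying flat. Origin: underside of the handle near its balance point. The flat-sided handle (14 mm wide, 10 mm thick) runs along x from -150 to +70 mm; the round bowl (51 mm wide, 12 mm high) has its centre at x = +92 mm. z up.
- garlic: Garlic bulb, about 57 mm in diameter, 56 mm high with its pointed neck up. Origin: centre of its underside.
- hob: Portable induction hob, white housing with black glass top, 220 (x) x 230 (y) x 40 mm, fixed; the pot stands on it. Origin: centre of its underside. Behind the work a wall cabinet hangs: its front is at world x = 0.67 for y > -0.48, from 120 mm above the worktop up.
- mandarin: Mandarin, 58 mm, 52 mm high; stays where it is. Origin: centre of its underside.
- tongs: Steel kitchen tongs, 317 x 62 x 36 mm, lying along their x axis, fixed. Origin: under their centre.
- spice_a: Spice jar with yellow cap, 44 mm diameter, 100 mm high, in front; stays. Origin: centre of its underside.
- spice_b: Spice jar with white cap, 40 mm diameter, 101 mm high, in front; stays. Origin: centre of its underside.
- timer: Red and cream kitchen timer, 62 mm diameter, 58 mm high; stays. Origin: centre of its underside.

How it is judged:
By the outcome, as a careful person would: the job done as asked, in the order asked, and still so for the second after the job is handed in, with the robot touching nothing.
It also fails if it takes over 72 s, if anything falls off the work surface, if the arm or the gripper's body presses on something with over 40 N, if the wrist force passes 120 N, or if a joint passes its speed limit or range.

## Working session

There is one attempt and no reset: what is moved stays moved. The work goes in short steps, Python scripts to look and compute and a shell command to move; the robot and the scene stay as the last step left them, time stands still between calls to the robot, and variables do not carry over. Pictures are saved under pics/ and viewed, at most 10 in all, crops included, and the job is handed in when it is done.

```bash
ls; mkdir -p pics; cat > h.py <<'E'
import numpy as np, cv2
from bench import bot, vision
def grab(name, fn=None):
    p=vision.camera_params(name); im=vision.grab_frame(name)
    if fn: cv2.imwrite('pics/'+fn, im[:,:,::-1])
    return p, im
def ray(p,u,v):
    xd=np.array([(u-p['cx'])/p['fx'],(v-p['cy'])/p['fy']]); x=xd.copy()
    for _ in range(20): x=xd/(1+p['k1']*(x@x))
    R=np.array(p['R']);t=np.array(p['t'])
    d=R.T@np.array([x[0],x[1],1]); return -R.T@t, d/np.linalg.norm(d)
def plane(p,u,v,z):
    o,d=ray(p,u,v); return o+d*(z-o[2])/d[2]
def tri(a,b):  # a,b = (p,u,v)
    A=np.zeros((3,3));B=np.zeros(3);rs=[ray(*a),ray(*b)]
    for o,d in rs:
        M=np.eye(3)-np.outer(d,d);A+=M;B+=M@o
    X=np.linalg.solve(A,B); return X,[np.linalg.norm((np.eye(3)-np.outer(d,d))@(X-o)) for o,d in rs]
def proj(p,X):
    c=np.array(p['R'])@np.asarray(X)+np.array(p['t']); x=c[:2]/c[2]; x=x*(1+p['k1']*(x@x))
    return np.array([p['fx']*x[0]+p['cx'],p['fy']*x[1]+p['cy']])
E
python3 - <<'E'
from h import *
print(bot.sense())
ims=[grab(n,n+'0.png') for n in('scene','side','wrist')]
for p,_ in ims: print(-np.array(p['R']).T@np.array(p['t']),p['fx'],p['k1'])
import cv2
a=np.vstack([ims[0][1],ims[1][1]])
E
```

```text
pics
{'clock': 0.0, 'joint_pos': array([ 1.13811580e+00,  2.64709173e-01,  1.60536391e+00, -3.12061113e-05,
        1.27369635e+00, -3.69235711e-02]), 'qvel': array([ 0.00025344, -0.00029467,  0.00213322, -0.0020971 ,  0.00096289,
        0.00220258]), 'joint_torque': array([ 1.21597219e-03, -5.02095473e+01, -3.56883681e+01,  7.29398732e-02,
        2.92169378e-02, -1.66590735e-04]), 'eef_pos': array([0.25995561, 0.62219407, 0.24842306]), 'tool_rot': array([[-9.22708528e-01,  3.85497326e-01, -8.85647085e-04],
       [ 3.85498340e-01,  9.22706386e-01, -1.98869001e-03],
       [ 5.05575410e-05, -2.17639671e-03, -9.99997630e-01]]), 'force': array([ 0.62391695,  0.05124383, -0.41779631]), 'ft_torque': array([ 0.0233048 ,  0.00547742, -0.00183656]), 'grip_force': 0.0, 'grip_width': 0.08785046520244696}
[-0.36975772 -0.46221224  0.80947089] 390.0636253404396 -0.014494102356468324
[0.45306903 1.02993039 1.09311259] 371.75132647106255 -0.0878155450645896
[0.19983867 0.64744571 0.38363044] 357.9892845955142 -0.07927773409150018
```

View pics/scene0.png

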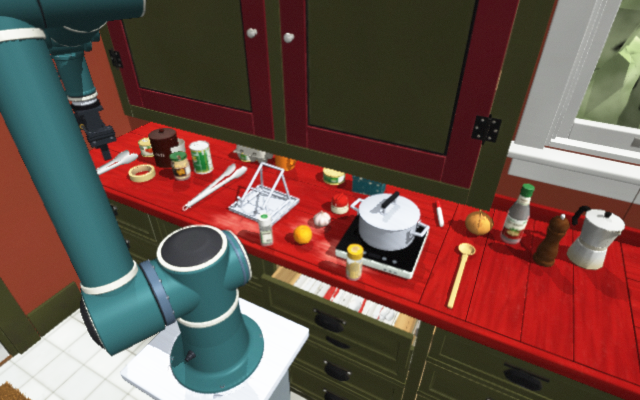

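View pics/side0.png

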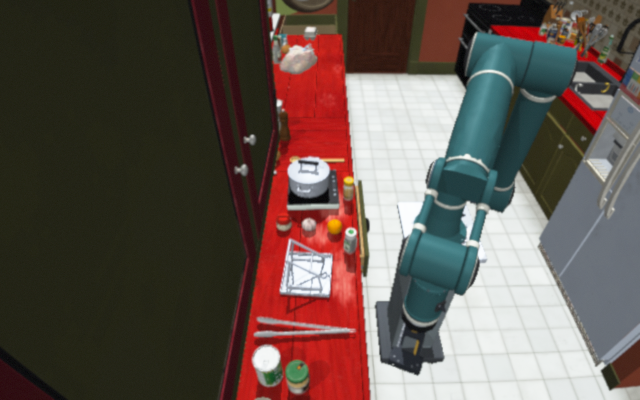

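The scene view shows the lid stand at about (265,200), the pot and lid at (388,225) with the bar near (391,204), the garlic at (321,218), the mandarin at (303,234) and the spoon from (452,305) to (467,250). In the side view the pot is at (308,175), the stand at (307,272) and the garlic at (308,227).

```bash
python3 - <<'E'
from h import *
a=cv2.imread('pics/scene0.png')[155:315,225:490]; b=cv2.imread('pics/side0.png')[140:310,250:380]
A=cv2.resize(a,None,fx=1.83*1.0,fy=1.83,interpolation=cv2.INTER_CUBIC)
B=cv2.resize(b,None,fx=2.3,fy=2.3,interpolation=cv2.INTER_CUBIC)
h=max(A.shape[0],B.shape[0]);c=np.zeros((h,A.shape[1]+B.shape[1],3),np.uint8);c[:A.shape[0],:A.shape[1]]=A;c[:B.shape[0],A.shape[1]:]=B
cv2.imwrite('pics/crop0.png',c);print(c.shape,A.shape)
s=vision.camera_params('scene');d=vision.camera_params('side')
for n,x,y in [('garlic',(321,218),(308,227)),('mand',(303,234),(334,227)),('timer',(340,203),(284,223)),('bar',(391,204),(309,166)),('spoonbowl',(467,250),None),('spoonend',(452,305),None)]:
    print(n,plane(s,*x,0.025).round(3), y and plane(d,*y,.025).round(3), y and tri((s,*x),(d,*y)))
E
```

```text
(391, 784, 3) (293, 485, 3)
garlic [0.527 0.003 0.025] [0.528 0.02  0.025] (array([0.53152154, 0.00898287, 0.0168231 ]), [np.float64(0.0037973462074999843), np.float64(0.0037973462075000693)])
mand [0.429 0.015 0.025] [0.425 0.02  0.025] (array([0.42730281, 0.01670223, 0.02395131]), [np.float64(0.00253577502012952), np.float64(0.002535775020129542)])
timer [ 0.632 -0.016  0.025] [ 0.625 -0.001  0.025] (array([ 0.63035319, -0.01196327,  0.02012612]), [np.float64(0.005937652815945746), np.float64(0.00593765281594595)])
bar [ 0.709 -0.174  0.025] [ 0.539 -0.376  0.025] (array([ 0.53158681, -0.21844538,  0.14911545]), [np.float64(0.004352004271736597), np.float64(0.0043520042717365825)])
spoonbowl [ 0.591 -0.451  0.025] None None
spoonend [ 0.363 -0.456  0.025] None None
```

View pics/crop0.png

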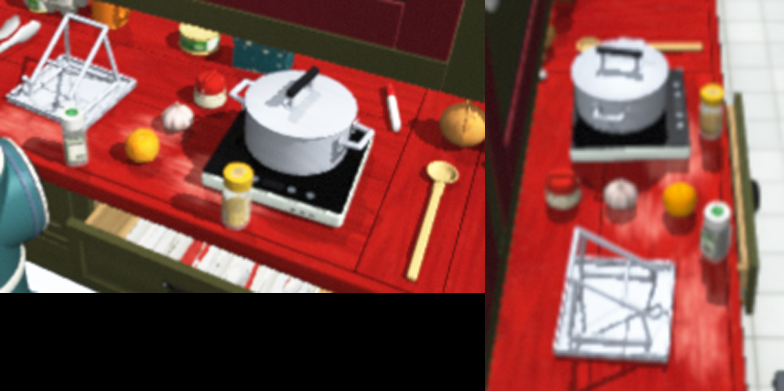

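The crop shows the pot with its bar roughly along world x, the stand's tall side towards the wall (+x), and the garlic between timer and mandarin. Next I'll work out the offset to a wrist view above the stand.

```bash
cat >> h.py <<'E'
from scipy.spatial.transform import Rotation as Ro
def toolR(yaw,tilt=0):  # tool z down, tool x=-(cos yaw,sin yaw) ; tilt: tool z leans towards +(cos yaw, sin yaw)
    c,s=np.cos(yaw),np.sin(yaw); f=np.array([c,s,0]);k=np.array([0,0,1.])
    z=np.sin(tilt)*f-np.cos(tilt)*k; x=-np.cos(tilt)*f-np.sin(tilt)*k
    return np.c_[x,np.cross(z,x),z]
def go(pos,R,pos0=None,R0=None):
    s=bot.sense(); p=s['eef_pos'] if pos0 is None else np.array(pos0); Q=s['tool_rot'] if R0 is None else R0
    d=Q.T@(np.array(pos)-p)/0.5; r=Ro.from_matrix(Q.T@R).as_rotvec()/np.radians(60)
    print('shift',d.round(4),'turn',r.round(4),'rows',round(max(np.linalg.norm(d)*10,np.linalg.norm(r)*60/8.59),1))
E
python3 - <<'E'
from h import *
s=bot.sense();p=vision.camera_params('wrist')
print('cam axes in tool (rows x,y,z)\n',(np.array(p['R'])@s['tool_rot']).round(3))
go((.47,.2,.40),toolR(0))
go((.47,-.15,.40),toolR(0),(.47,.2,.40),toolR(0))
E
```

```text
cam axes in tool (rows x,y,z)
 [[-0.     1.    -0.001]
 [-0.967 -0.    -0.256]
 [-0.256  0.001  0.967]]
shift [-0.7131 -0.618  -0.3016] turn [-0.0016 -0.0004 -0.3779] rows 9.9
shift [ 0.  -0.7  0. ] turn [0. 0. 0.] rows 7.0
```

```bash
python3 -m jog '[-1,-0.57,-0.494,-0.24,0,0,-0.378,-1,-0.57,-0.494,-0.24,0,0,-0.378,-1,-0.57,-0.494,-0.24,0,0,-0.378,-1,-0.57,-0.494,-0.24,0,0,-0.378,-1,-0.57,-0.494,-0.24,0,0,-0.378,-1,-0.57,-0.494,-0.24,0,0,-0.378,-1,-0.57,-0.494,-0.24,0,0,-0.378,-1,-0.57,-0.494,-0.24,0,0,-0.378]'; python3 - <<'E'
from h import *
go((.47,.2,.40),toolR(0))
E
```

```text
clock: 0.95
eef_pos: [0.4284, 0.283, 0.3703]
tool_rot: [[-1.0, 0.0, 0.0], [0.0, 1.0, 0.0], [-0.0, 0.0, -1.0]]
force: [0.8, 0.1, -1.1]
grip_width: 0.0881
grip_force: 0.0
shift [-0.0832 -0.1659 -0.0593] turn [ 0.      0.0004 -0.0001] rows 1.9
```

```bash
python3 -m jog '[-1,-0.083,-0.166,-0.06,0,0,0,-1,-0.083,-0.166,-0.06,0,0,0,-1,-0.083,-0.166,-0.06,0,0,0]' >/dev/null; cat > w.py <<'E'
import sys,pickle
from h import *
n=sys.argv[1]; p,im=grab('wrist',n+'.png'); pickle.dump(p,open(n+'.pkl','wb')); print(bot.sense()['eef_pos'].round(4))
E
python3 w.py wa; python3 -m jog '[-1,0,-0.7,0,0,0,0,-1,0,-0.7,0,0,0,0,-1,0,-0.7,0,0,0,0,-1,0,-0.7,0,0,0,0,-1,0,-0.7,0,0,0,0,-1,0,-0.7,0,0,0,0,-1,0,-0.7,0,0,0,0,-1,0,-0.7,0,0,0,0]'; python3 w.py wb
```

```text
[0.4707 0.2    0.4007]
clock: 2.1
eef_pos: [0.469, -0.1516, 0.3982]
tool_rot: [[-1.0, 0.005, -0.002], [0.005, 1.0, -0.001], [0.002, -0.001, -1.0]]
force: [0.5, 0.5, 0.7]
grip_width: 0.088
grip_force: 0.0
[ 0.4692 -0.1491  0.3983]
```

View pics/wa.png

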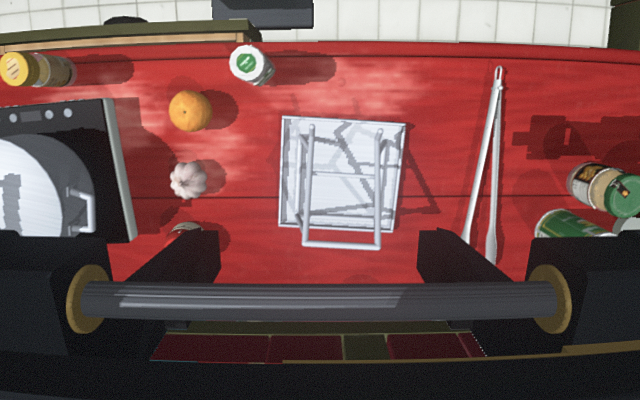

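View pics/wb.png

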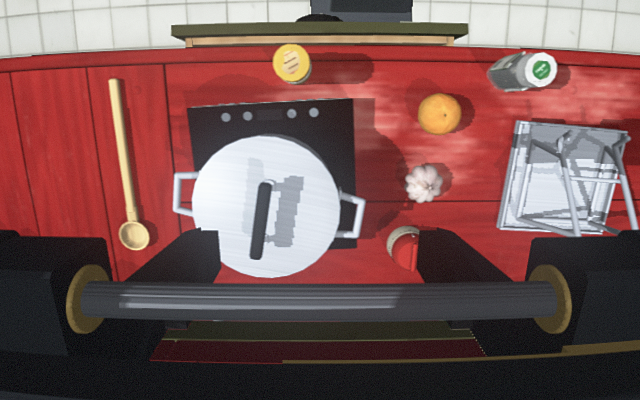

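View wa shows the stand with hooks at about (311,125) and (379,130) and its top bar from (303,245) to (380,248), plus the garlic at (187,180). View wb shows the lid bar from (264,182) to (257,258), the lid disc near (266,206), the spoon from (116,80) to (134,235) and the garlic at (424,183). Next I'll take numbers by mask and an enlarged look at the stand.

```bash
cat > m.py <<'E'
from h import *
import pickle
I={n:cv2.imread('pics/%s.png'%n) for n in('wa','wb','scene0','side0')}
P={n:pickle.load(open(n+'.pkl','rb')) for n in('wa','wb')}; P['scene0']=vision.camera_params('scene');P['side0']=vision.camera_params('side')
def blob(n,box,f):
    x0,y0,x1,y1=box; im=I[n][y0:y1,x0:x1]; hsv=cv2.cvtColor(im,cv2.COLOR_BGR2HSV); m=f(hsv.astype(int)).astype(np.uint8)*255
    m=cv2.morphologyEx(m,cv2.MORPH_OPEN,np.ones((2,2)))
    c=max(cv2.findContours(m,0,2)[0],key=cv2.contourArea); return c.reshape(-1,2).astype(float)+[x0,y0]
dark=lambda h:h[...,2]<75
white=lambda h:(h[...,1]<110)&(h[...,2]>90)
yel=lambda h:(h[...,0]>12)&(h[...,0]<35)&(h[...,1]>60)&(h[...,2]>110)
E
python3 - <<'E'
from m import *
c=blob('wb',(235,165,290,275),dark); (x,y),wh,a=cv2.minAreaRect(c.astype(np.float32)); print('bar wb',x,y,wh,a)
box=cv2.boxPoints(cv2.minAreaRect(c.astype(np.float32))); W=np.array([plane(P['wb'],*q,.174) for q in box]); print(W.round(4),W.mean(0).round(4))
for n,b in(('scene0',(370,185,410,225)),('side0',(290,150,330,175))):
    k=blob(n,b,dark); r=cv2.minAreaRect(k.astype(np.float32)); print(n,r); print(tri((P['wb'],x,y),(P[n],*r[0])))
for n,b in(('wa',(150,150,225,210)),('wb',(395,155,450,212))):
    k=blob(n,b,white); r=cv2.minEnclosingCircle(k.astype(np.float32)); bb=cv2.boundingRect(k.astype(np.float32)); g=(bb[0]+bb[2]/2,bb[1]+bb[3]/2); print('garlic',n,r,bb,g); 
    P[n+'g']=(P[n],*r[0])
print(tri(P['wag'],P['wbg']))
k=blob('wb',(90,60,160,260),yel); r=cv2.minAreaRect(k.astype(np.float32)); print('spoon',r)
low=k[k[:,1]<205]; 
Wd=np.array([plane(P['wb'],*q,.008) for q in k]); print('x range',Wd[:,0].min(),Wd[:,0].max())
for xs in(.36,.40,.45,.5): 
    s=Wd[abs(Wd[:,0]-xs)<.012]; 
    if len(s): print(xs,s[:,1].min().round(4),s[:,1].max().round(4))
bw=Wd[Wd[:,0]>Wd[:,0].max()-.05]; print('bowl y',bw[:,1].min(),bw[:,1].max())
# lid disc and pot handles
k=blob('wb',(165,130,370,285),lambda h:(h[...,1]<70)&(h[...,2]>120)); print('lid bb',cv2.boundingRect(k.astype(np.float32)))
A=cv2.resize(I['wa'][100:265,260:425],(396,396),interpolation=cv2.INTER_CUBIC);B=cv2.resize(I['wb'][100:265,475:640],(396,396),interpolation=cv2.INTER_CUBIC)
cv2.imwrite('pics/stand.png',np.hstack([A,B]))
E
```

```text
bar wb 260.5000305175781 255.49998474121094 (1.8973664045333862, 7.589465618133545) 18.434947967529297
[[ 0.5752 -0.2183  0.174 ]
 [ 0.5666 -0.2153  0.174 ]
 [ 0.5673 -0.2133  0.174 ]
 [ 0.5759 -0.2164  0.174 ]] [ 0.5713 -0.2158  0.174 ]
scene0 ((390.5861511230469, 200.5344696044922), (4.069228649139404, 21.2596435546875), 48.366458892822266)
(array([ 0.58259721, -0.21407698,  0.13580624]), [np.float64(0.009929050651546924), np.float64(0.00992905065154702)])
side0 ((302.0, 162.5), (1.0, 2.0), 90.0)
(array([ 0.5639205 , -0.21356058,  0.17174011]), [np.float64(0.007870235487646378), np.float64(0.007870235487646511)])
garlic wa ((189.10714721679688, 180.5), 19.8902587890625) (171, 162, 37, 39) (189.5, 181.5)
garlic wb ((423.30950927734375, 183.54762268066406), 20.54774284362793) (405, 165, 39, 39) (424.5, 184.5)
(array([0.52837513, 0.00357093, 0.02023914]), [np.float64(3.779946373419987e-05), np.float64(3.779946373415987e-05)])
spoon ((120.72074890136719, 166.06292724609375), (172.5769805908203, 29.021617889404297), 78.61614227294922)
x range 0.37381777224207596 0.6399445138833674
0.4 -0.4553 -0.4406
0.45 -0.4548 -0.4399
0.5 -0.4543 -0.4394
bowl y -0.4730425119728912 -0.42291500389130815
lid bb (174, 136, 193, 143)
```

View pics/stand.png

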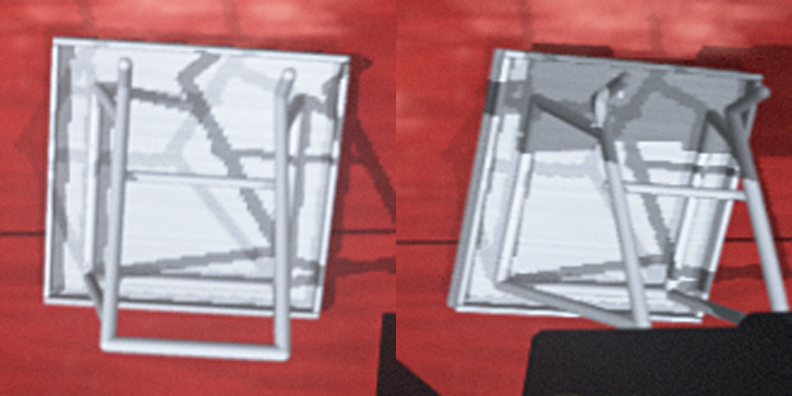

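The stand crop shows, in wa, hook tips at (311.7,125.8) and (380,130.8), and top corners at (304.2,244.2) and (377.9,246.7). In wb the hook tips are at (568.8,132.5) and (628.3,138.3).

```bash
python3 - <<'E'
from m import *
T=lambda a,b:tri((P['wa'],*a),(P['wb'],*b))
for n,a,b in [('hookL',(311.7,125.8),(568.8,132.5)),('hookR',(380,130.8),(628.3,138.3)),('crossL',(312.5,173.75),(563.75,176.7)),('crossR',(376.7,176.7),(619.2,180.8)),('c1',(282.9,116.7),(517.1,120.8)),('c2',(405.4,123.75),(627.5,131.7)),('c4',(278.75,225.8),(499.6,228.3))]:
    X,e=T(a,b); print(n,X.round(4),round(e[0],4))
print('c3@.014',plane(P['wa'],392.5,231.7,.014),'c1',plane(P['wa'],282.9,116.7,.014),'c2',plane(P['wa'],405.4,123.75,.014),'c4',plane(P['wa'],278.75,225.8,.014))
print(cv2.cvtColor(I['wb'],cv2.COLOR_BGR2HSV)[220,245:285,2])
for t in(85,100,110):
  d=lambda h:h[...,2]<t
  r=cv2.minAreaRect(blob('wb',(240,170,285,268),d).astype(np.float32)); print('wb',t,r,plane(P['wb'],*r[0],.174))
  q=cv2.minAreaRect(blob('scene0',(370,185,410,225),d).astype(np.float32)); print('sc',q)
  z=cv2.minAreaRect(blob('side0',(290,150,330,175),d).astype(np.float32)); print('si',z)
  print(tri((P['wb'],*r[0]),(P['scene0'],*q[0])),tri((P['wb'],*r[0]),(P['side0'],*z[0])))
E
```

```text
hookL [0.4465 0.1891 0.063 ] 0.0007
hookR [0.4526 0.2781 0.0686] 0.0004
crossL [0.5088 0.1896 0.066 ] 0.0006
crossR [0.5135 0.2758 0.0688] 0.0001
c1 [0.4368 0.1459 0.0034] 0.0004
c2 [0.4479 0.3238 0.0154] 0.0006
c4 [0.6042 0.1349 0.0115] 0.0001
c3@.014 [0.61448096 0.31303827 0.014     ] c1 [0.43655166 0.14691414 0.014     ] c2 [0.44737641 0.32409662 0.014     ] c4 [0.6033095  0.13517508 0.014     ]
[226 227 228 226 227 225 228 226 187 121  88  91  90  87  92  89  86  87
  85  79  75  90 185 239 241 237 236 238 239 239 240 221 175 177 179 179
 181 181 178 180]
wb 85 ((258.95001220703125, 239.8499755859375), (10.60660171508789, 39.31513977050781), 8.13010311126709) [ 0.55279319 -0.2165784   0.174     ]
sc ((376.0, 190.0), (10.0, 12.0), 90.0)
si ((302.5, 162.5), (1.0, 3.0), 90.0)
(array([ 0.52690883, -0.19338004,  0.20459687]), [np.float64(0.020592165204970817), np.float64(0.020592165204970807)]) (array([ 0.55629243, -0.21822332,  0.16366385]), [np.float64(0.000742371451413161), np.float64(0.0007423714514132089)])
wb 100 ((261.1332092285156, 221.7510986328125), (11.828651428222656, 76.6
[... 282 characters left out ...]
89595449367494), np.float64(0.012895954493674922)]) (array([ 0.53283864, -0.21418642,  0.16374444]), [np.float64(0.0027877238562572892), np.float64(0.002787723856257499)])
wb 110 ((261.0484619140625, 221.79678344726562), (12.319852828979492, 76.79109954833984), 7.969610214233398) [ 0.5321238  -0.21328612  0.174     ]
sc ((378.0, 190.0), (10.0, 16.0), 90.0)
si ((309.0198059082031, 163.302001953125), (18.20918083190918, 2.189081907272339), 5.710593223571777)
(array([ 0.51203138, -0.1962841 ,  0.21022584]), [np.float64(0.012278281757048159), np.float64(0.012278281757048108)]) (array([ 0.53168647, -0.21391808,  0.16421911]), [np.float64(0.0037881926124653004), np.float64(0.0037881926124653086)])
```

```bash
python3 - <<'E'
from m import *
r=cv2.minAreaRect(blob('wb',(240,170,285,268),lambda h:h[...,2]<105).astype(np.float32))
a=np.radians(r[2]);c=np.array(r[0]);u=np.array([-np.sin(a),np.cos(a)])
A=plane(P['wb'],*(c-36*u),.174);B=plane(P['wb'],*(c+36*u),.174);print(A,B);y=np.arctan2(*(B-A)[[1,0]]);print('yaw',np.degrees(y))
print(bot.sense()['eef_pos'])
go((.532,-.2133,.215),toolR(y)); go((.532,-.2133,.159),toolR(y),(.532,-.2133,.215),toolR(y))
E
```

```text
[ 0.4930371 -0.2062464  0.174    ] [ 0.57357716 -0.22084748  0.174     ]
yaw -10.275528576153373
[ 0.46915388 -0.14909974  0.39829589]
shift [-0.127  -0.1284  0.3661] turn [ 0.0011 -0.0022  0.1677] rows 4.1
shift [0.    0.    0.112] turn [0. 0. 0.] rows 1.1
```

```bash
python3 -m jog '[-1,-0.127,-0.128,0.366,0,0,0.168,-1,-0.127,-0.128,0.366,0,0,0.168,-1,-0.127,-0.128,0.366,0,0,0.168,-1,-0.127,-0.128,0.366,0,0,0.168,-0.3,-0.127,-0.128,0.366,0,0,0.168,-0.3,-0.127,-0.128,0.42,0,0,0.168,-0.3,-0.127,-0.128,0.478,0,0,0.168,-0.3,-0.127,-0.128,0.478,0,0,0.168]'
python3 -m jog '[1,0,0,0,0,0,0,1,0,0,0,0,0,0,1,0,0,0,0,0,0,1,0,0,0,0,0,0,1,0,0,0,0,0,0]' 55
```

```text
clock: 2.95
eef_pos: [0.5309, -0.2086, 0.1579]
tool_rot: [[-0.985, 0.173, -0.006], [0.173, 0.985, 0.004], [0.007, 0.002, -1.0]]
force: [0.4, 0.7, -0.4]
grip_width: 0.0587
grip_force: 0.0
clock: 3.45
eef_pos: [0.5335, -0.2124, 0.1619]
tool_rot: [[-0.985, 0.175, 0.002], [0.175, 0.985, -0.001], [-0.002, -0.001, -1.0]]
force: [-0.5, -1.0, 0.2]
grip_width: 0.0194
grip_force: 0.6
```

```bash
python3 -m jog '[1,0,0,0,0,0,0,1,0,0,0,0,0,0,1,0,0,0,0,0,0]' 55; python3 -m jog '[1,0,0,-0.05,0,0,0,1,0,0,-0.14,0,0,0,1,0,0,-0.24,0,0,0,1,0,0,-0.3,0,0,0,1,0,0,-0.3,0,0,0]'; python3 - <<'E'
from h import *
R0=bot.sense()['tool_rot'];f=np.array([np.cos(np.radians(-3.75)),np.sin(np.radians(-3.75)),0]);psi=np.radians(-3.75);T=np.radians(35)
o=np.array([.5277,.2285,.1]);x=np.cos(T)*f+[0,0,np.sin(T)];n=-np.sin(T)*f+[0,0,np.cos(T)]
R=toolR(psi,T)
tcp=lambda off,h:o+x*off+n*(h+.042-.008)
print(tcp(.004,0),tcp(.004,.12))
go(tcp(.004,.12),R); go(tcp(.004,0),R,tcp(.004,.12),R)
grab('wrist','w2.png')
E
```

```text
clock: 3.75
eef_pos: [0.5335, -0.2121, 0.1615]
tool_rot: [[-0.985, 0.175, 0.001], [0.175, 0.985, -0.0], [-0.001, 0.0, -1.0]]
force: [0.4, 0.8, 5.6]
grip_width: 0.013
grip_force: 55.0
clock: 4.25
eef_pos: [0.5351, -0.2129, 0.3157]
tool_rot: [[-0.985, 0.175, 0.008], [0.175, 0.985, -0.003], [-0.008, -0.002, -1.0]]
force: [0.3, -1.0, -3.2]
grip_width: 0.0132
grip_force: 55.0
[0.51150975 0.22956117 0.13014548] [0.44282794 0.23406281 0.22844372]
shift [0.3395 0.8482 0.1699] turn [-0.0345 -0.575  -0.1014] rows 9.3
shift [ 0.   -0.    0.24] turn [0. 0. 0.] rows 2.4
```

```bash
python3 -m jog '[1,0.285,0.712,0.1,-0.0345,-0.575,-0.1014,1,0.285,0.712,0.1,-0.0345,-0.575,-0.1014,1,0.285,0.712,0.1,-0.0345,-0.575,-0.1014,1,0.285,0.712,0.1,-0.0345,-0.575,-0.1014,1,0.285,0.712,0.1,-0.0345,-0.575,-0.1014,1,0.285,0.712,0.1,-0.0345,-0.575,-0.1014,1,0.285,0.712,0.1,-0.0345,-0.575,-0.1014,1,0.285,0.712,0.1,-0.0345,-0.575,-0.1014]'; cat > t.py <<'E'
import sys
from h import *
psi=np.radians(-3.75);T=np.radians(35);f=np.array([np.cos(psi),np.sin(psi),0])
o=np.array([.5277,.2285,.1]);x=np.cos(T)*f+[0,0,np.sin(T)];n=-np.sin(T)*f+[0,0,np.cos(T)];R=toolR(psi,T)
tcp=lambda off,h:o+x*off+n*(h+.0365)
if __name__=='__main__':
    d=bot.sense()['eef_pos']-tcp(0,0); print('along slope',d@x,'across',d@np.cross(n,x),'normal',d@n,'force xn',bot.sense()['force']@x,bot.sense()['force']@n)
    go(tcp(.004,float(sys.argv[1])),R)
E
python3 t.py .1
```

```text
clock: 5.1
eef_pos: [0.4517, 0.1637, 0.2559]
tool_rot: [[-0.825, 0.066, 0.562], [0.054, 0.998, -0.037], [-0.563, -0.0, -0.826]]
force: [0.8, 0.1, -3.2]
grip_width: 0.0131
grip_force: 55.0
along slope 0.03073236791520325 across -0.06958869336151426 normal 0.13227205687632387 force xn -1.1381848587857237 -3.094120859474409
shift [0.0527 0.1392 0.0652] turn [-0.0003 -0.0122 -0.0003] rows 1.6
```

```bash
python3 -m jog '[1,0.053,0.139,0.065,0,-0.012,0,1,0.053,0.139,0.065,0,-0.012,0,1,0.053,0.139,0.065,0,-0.012,0]' >/dev/null;  python3 t.py .03; python3 - <<'E'
from h import *
_,a=grab('scene','s1.png');_,b=grab('side','d1.png')
A=cv2.resize(a[110:290,180:360],(396,396),interpolation=cv2.INTER_CUBIC);B=cv2.resize(b[200:320,240:360],(396,396),interpolation=cv2.INTER_CUBIC)
cv2.imwrite('pics/c1.png',np.hstack([A,B])[:,:,::-1])
E
```

```text
along slope 0.0014464622847545142 across 0.0006303173367299626 normal 0.0980525039242271 force xn -1.9283789864378873 -3.5161947580201987
shift [-0.0059 -0.0012  0.1361] turn [-0.0005 -0.0055  0.0065] rows 1.4
```

View pics/c1.png

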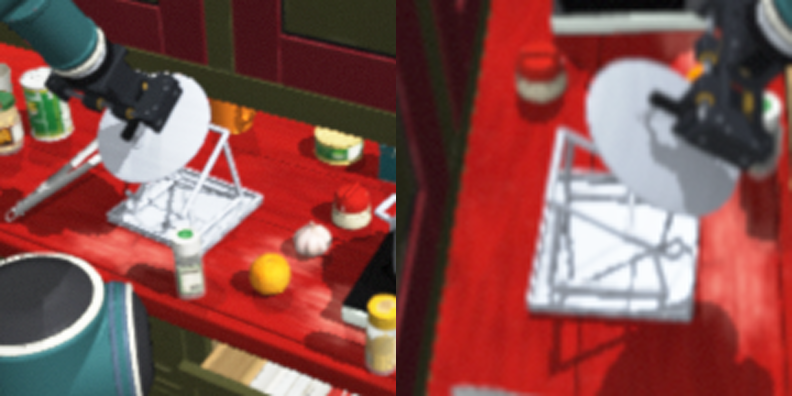

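The crop shows the lid held by its bar, tilted parallel to the wires and centred above the stand, and clear of the jars. I'll descend along the normal.

```bash
python3 -m jog '[1,-0.006,-0.001,0.07,0,-0.005,0.006,1,-0.006,-0.001,0.136,0,-0.005,0.006,1,-0.006,-0.001,0.136,0,-0.005,0.006]' >/dev/null;  python3 t.py .01; python3 -m jog '[1,0,0,0.02,0,0,0,1,0,0,0.04,0,0,0,1,0,0,0.04,0,0,0]'>/dev/null;  python3 t.py .0
```

```text
along slope 0.009134733418781855 across -0.004294120755688351 normal 0.030704124691457495 force xn -3.2205673459595676 -2.096601717852431
shift [0.0105 0.0087 0.0413] turn [-0.0042  0.0029 -0.0077] rows 0.4
along slope 0.013240863680083832 across -0.0009097322199679035 normal 0.013881654940402891 force xn -2.494758913168151 -3.6279753600694122
shift [0.0188 0.0016 0.0276] turn [ 0.0017  0.0094 -0.0083] rows 0.3
```

```bash
python3 -m jog '[1,0,0,0,0,0,0,1,0,0,0,0,0,0]'>/dev/null;  python3 t.py .0;python3 -m jog '[1,0,0,0,0,0,0]'>/dev/null;  python3 t.py .0
```

```text
along slope 0.013779725304905838 across 1.5046568361417134e-06 normal 0.01485453415112889 force xn -2.0317722190104703 -2.0037259175679805
shift [ 0.0199 -0.0003  0.0295] turn [ 0.0031  0.0105 -0.0079] rows 0.4
along slope 0.013645325112576 across 8.952451728421182e-05 normal 0.014822203927556704 force xn -1.9065528394416011 -3.0500274877762235
shift [ 0.0196 -0.0004  0.0294] turn [ 0.0032  0.0104 -0.0077] rows 0.4
```

```bash
python3 - <<'E'
from h import *
s=bot.sense();print(s['joint_pos'].round(3),s['eef_pos'],s['force'],s['ft_torque'].round(2),s['joint_torque'].round(1))
E
```

```text
[ 0.587 -0.101  2.321 -0.764  0.532 -0.317] [0.50948534 0.22978357 0.14986733] [ 0.14956007 -0.58754672 -3.59199004] [ 0.06  0.64 -0.  ] [ -0.1 -28.1 -33.9  -1.7  -1.1  -0. ]
```

```bash
python3 -m jog '[1,0.018,0,0.01,0.003,0.01,-0.008,1,0.018,0,0.02,0.003,0.01,-0.008,1,0.018,0,0.02,0.003,0.01,-0.008,1,0.018,0,0.02,0.003,0.01,-0.008]'>/dev/null;  python3 t.py .0
```

```text
along slope 0.0037709036771047533 across -0.0003361517081473994 normal 0.0037924649404090073 force xn -1.1777845173440453 -2.6466223225961496
shift [-0.0005  0.0007  0.0076] turn [-0.0011 -0.0013  0.0008] rows 0.1
```

```bash
python3 -m jog '[1,0,0,0.005,0,0,0,1,0,0,0.008,0,0,0,1,0,0,0.008,0,0,0]'>/dev/null;  python3 t.py .0;  python3 -m jog '[1,0,0,0.003,0,0,0,1,0,0,0.006,0,0,0,1,0,0,0.006,0,0,0]'>/dev/null;  python3 t.py .0
```

```text
along slope 0.004501447854068653 across -3.82011903607077e-05 normal 0.0016492202638221105 force xn -8.348634191096078 26.52252563099674
shift [0.001  0.0001 0.0033] turn [-0.0008  0.0002 -0.001 ] rows 0.0
along slope 0.005256300516862648 across -7.323701239042326e-05 normal 0.000596358076639476 force xn -14.662914067375166 58.9403520442662
shift [0.0025 0.0001 0.0012] turn [-0.0014  0.0018 -0.0021] rows 0.0
```

```bash
python3 -m jog '[1,0,0,-0.005,0,0,0,1,0.003,0,-0.007,0,0,0,1,0.006,0,-0.007,0,0,0,1,0.006,0,-0.007,0,0,0]'>/dev/null;  python3 t.py .0; python3 -m jog '[1,0.004,0,0,0,0,0,1,0.006,0,0,0,0,0,1,0.006,0,0,0,0,0]'>/dev/null;  python3 t.py .0
```

```text
along slope 0.0019068821613785394 across 0.00020372148755929117 normal 0.0008976953451475485 force xn -1.8249313254532753 8.783194554280932
shift [-0.0042 -0.0004  0.0018] turn [-0.0001  0.0004  0.0002] rows 0.0
along slope -0.0004604435016042377 across 0.00041909356936983464 normal 0.0009233949046869817 force xn 1.432867792005938 4.566489369058468
shift [-0.0089 -0.0008  0.0019] turn [0.0004 0.0011 0.0002] rows 0.1
```

Light contact with the wires. I'll slide a little further to find the hooks.

```bash
python3 -m jog '[1,0.003,0,0,0,0,0,1,0.005,0,0,0,0,0,1,0.005,0,0,0,0,0]'>/dev/null;  python3 t.py .0;  python3 - <<'E'
from h import *
p,a=grab('scene','s2.png');q,b=grab('side','d2.png')
A=cv2.resize(a[130:250,200:320],(396,396),interpolation=cv2.INTER_CUBIC);B=cv2.resize(b[210:310,260:360],(396,396),interpolation=cv2.INTER_CUBIC)
cv2.imwrite('pics/c2.png',np.hstack([A,B])[:,:,::-1])
E
```

```text
along slope -0.0032675180694860194 across 0.00035550611563346505 normal 0.0009260239528112735 force xn 1.6404899695638193 5.588228510477842
shift [-0.0145 -0.0007  0.0019] turn [0.0003 0.0008 0.0003] rows 0.1
```

View pics/c2.png

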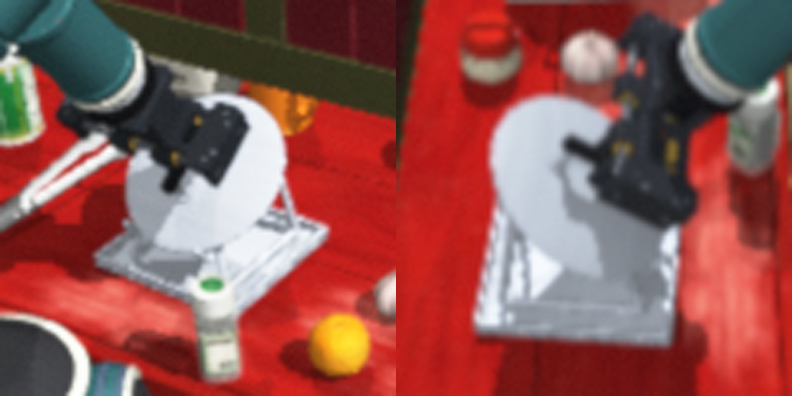

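The crop shows the lid lying on the wires, flat and centred. I'll keep sliding down towards the hooks.

```bash
python3 -m jog '[1,0.003,0,0,0,0,0,1,0.006,0,0,0,0,0,1,0.006,0,0,0,0,0]'>/dev/null;  python3 t.py .0; python3 -m jog '[1,0.003,0,0,0,0,0,1,0.006,0,0,0,0,0,1,0.006,0,0,0,0,0]'>/dev/null;  python3 t.py .0;
```

```text
along slope -0.004437091707970322 across 2.171619783484158e-05 normal 0.001145370193771861 force xn 7.790005992910803 0.5855990321292541
shift [-0.0169 -0.      0.0023] turn [-0.0007  0.0029  0.    ] rows 0.2
along slope -0.0049558111289753366 across 0.0001866673683511482 normal 0.0017633386989048467 force xn 12.905556616249655 1.9634951579685431
shift [-0.0179 -0.0004  0.0036] turn [-0.0008  0.0059 -0.0002] rows 0.2
```

```bash
python3 -m jog '[1,-0.007,0,0.002,0,0,0,1,-0.007,0,0.002,0,0,0]';  python3 t.py .0; python3 -m jog '[0,0,0,0,0,0,0,0,0,0,0,0,0,0,0,0,0,0,0,0,0,0,0,0,0,0,0,0]'; python3 -m jog '[0,0,0,-0.05,0,0,0,0,0,0,-0.12,0,0,0,0,0,0,-0.22,0,0,0,0,0,0,-0.22,0,0,0]';python3 - <<'E'
from h import *
p,a=grab('scene','s3.png');q,b=grab('side','d3.png')
A=cv2.resize(a[130:250,200:320],(396,396),interpolation=cv2.INTER_CUBIC);B=cv2.resize(b[210:310,260:360],(396,396),interpolation=cv2.INTER_CUBIC)
cv2.imwrite('pics/c3.png',np.hstack([A,B])[:,:,::-1])
go((.5284,.0036,.25),toolR(0)) 
E
```

```text
clock: 9.3
eef_pos: [0.5029, 0.2303, 0.1282]
tool_rot: [[-0.816, 0.067, 0.574], [0.055, 0.998, -0.038], [-0.576, 0.0, -0.818]]
force: [-8.6, -3.2, 16.2]
grip_width: 0.0131
grip_force: 55.0
along slope -0.004226519216049603 across 0.00013478512128732876 normal 0.0008509706765500347 force xn 2.444037954085146 18.028896312030525
shift [-0.0164 -0.0002  0.0017] turn [-0.0005  0.0025 -0.0014] rows 0.2
clock: 9.7
eef_pos: [0.5009, 0.2297, 0.1248]
tool_rot: [[-0.819, 0.066, 0.571], [0.053, 0.998, -0.039], [-0.572, -0.002, -0.82]]
force: [-0.4, -0.2, 0.3]
grip_width: 0.0429
grip_force: 0.0
clock: 10.1
eef_pos: [0.4392, 0.2365, 0.2222]
tool_rot: [[-0.813, 0.064, 0.578], [0.056, 0.998, -0.032], [-0.579, 0.007, -0.815]]
force: [0.1, 0.9, -0.1]
grip_width: 0.0442
grip_force: 0.0
shift [-0.209  -0.4501  0.066 ] turn [-0.0174  0.5847 -0.0601] rows 5.0
```

View pics/c3.png

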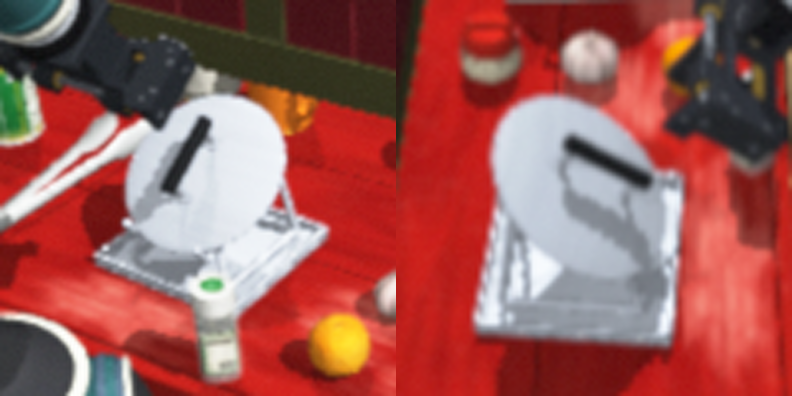

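The crop shows the lid lying flat against both wires with its rim in the hooks, bar free, and the gripper withdrawn. Next comes the garlic, at yaw −60° so the gripper body stays clear of the pot handle.

```bash
python3 - <<'E'
from m import *
# pot handles and rim from wb
print('handle +y',plane(P['wb'],363,215,.11),plane(P['wb'],358,193,.11),plane(P['wb'],356,238,.11),'-y',plane(P['wb'],172,193,.11))
y=np.radians(-60);go((.5284,.0036,.2),toolR(y)); go((.5284,.0036,.022),toolR(y),(.5284,.0036,.2),toolR(y))
print('spice w',plane(P['wa'],247,65,.1),'y',plane(P['wb'],291,62,.1))
E
```

```text
handle +y [ 0.54663274 -0.09665221  0.11      ] [ 0.51818087 -0.10356332  0.11      ] [ 0.57735412 -0.10469473  0.11      ] -y [ 0.51695569 -0.33392843  0.11      ]
shift [-0.1515 -0.4502  0.1479] turn [0.2884 0.5358 0.9075] rows 7.6
shift [0.    0.    0.356] turn [0. 0. 0.] rows 3.6
spice w [0.37126375 0.11494894 0.1       ] y [ 0.36374435 -0.18292787  0.1       ]
```

```bash
python3 -m jog '[-1,-0.1515,-0.4502,0.1479,0.2884,0.5358,0.9075,-1,-0.1515,-0.4502,0.1479,0.2884,0.5358,0.9075,-1,-0.1515,-0.4502,0.1479,0.2884,0.5358,0.9075,-1,-0.1515,-0.4502,0.1479,0.2884,0.5358,0.9075,-1,-0.1515,-0.4502,0.1479,0.2884,0.5358,0.9075,-1,-0.1515,-0.4502,0.1479,0.2884,0.5358,0.9075,-1,-0.1515,-0.4502,0.1479,0.2884,0.5358,0.9075,-1,-0.1515,-0.4502,0.1479,0.2884,0.5358,0.9075]'; python3 -m jog '[-1,0,0,0,0,0,0,-1,0,0,0,0,0,0,-1,0,0,0,0,0,0]'; python3 w.py wg; python3 - <<'E'
from m import *
P['wg']=pickle.load(open('wg.pkl','rb'));I['wg']=cv2.imread('pics/wg.png')
c=proj(P['wg'],(.5284,.0036,.025));print('expect',c)
u,v=c.astype(int); k=blob('wg',(max(u-70,0),max(v-70,0),u+70,min(v+70,400)),white).astype(np.float32); print(cv2.minEnclosingCircle(k),cv2.boundingRect(k)); r=cv2.minEnclosingCircle(k)
print(plane(P['wg'],*r[0],.022),tri((P['wg'],*r[0]),(P['wb'],423.3,183.5)))
y=np.radians(-60); go((.5284,.0036,.022),toolR(y))
E
```

```text
clock: 11.0
eef_pos: [0.528, 0.0009, 0.1961]
tool_rot: [[-0.493, 0.87, -0.009], [0.87, 0.493, -0.001], [0.004, -0.009, -1.0]]
force: [0.7, -0.1, -0.2]
grip_width: 0.088
grip_force: 0.0
clock: 11.3
eef_pos: [0.5271, 0.0028, 0.1975]
tool_rot: [[-0.5, 0.866, -0.004], [0.866, 0.5, -0.003], [-0.0, -0.005, -1.0]]
force: [0.3, 0.0, 0.4]
grip_width: 0.0884
grip_force: 0.0
[0.5271 0.003  0.1979]
expect [320.83559215 172.99354306]
((319.870361328125, 174.12962341308594), 33.44154739379883) (288, 143, 65, 64)
[0.52850048 0.00173506 0.022     ] (array([0.52783259, 0.0022696 , 0.02416794]), [np.float64(0.00044837359602205957), np.float64(0.0004483735960218359)])
shift [-0.      0.0043  0.3519] turn [-0.0041  0.0005  0.0005] rows 3.5
```

```bash
python3 -m jog '[-1,0,0.002,0.1,0,0,0,-1,0,0.002,0.2,0,0,0,-1,0,0.002,0.3,0,0,0,-1,0,0.002,0.352,0,0,0,-1,0,0.002,0.352,0,0,0]'; python3 -m jog '[1,0,0,0,0,0,0,1,0,0,0,0,0,0,1,0,0,0,0,0,0,1,0,0,0,0,0,0,1,0,0,0,0,0,0,1,0,0,0,0,0,0]' 15; python3 -m jog '[1,0,0,-0.08,0,0,0,1,0,0,-0.18,0,0,0,1,0,0,-0.28,0,0,0,1,0,0,-0.38,0,0,0,1,0,0,-0.4,0,0,0,1,0,0,-0.4,0,0,0]'; python3 - <<'E'
from h import *
y=np.radians(-60);go((.532,-.2145,.22),toolR(y))
E
```

```text
clock: 11.85
eef_pos: [0.5235, 0.0035, 0.0186]
tool_rot: [[-0.501, 0.866, -0.012], [0.866, 0.501, -0.002], [0.004, -0.011, -1.0]]
force: [-0.3, -0.3, 0.3]
grip_width: 0.0884
grip_force: 0.0
clock: 12.45
eef_pos: [0.5299, 0.0028, 0.0246]
tool_rot: [[-0.499, 0.867, 0.0], [0.867, 0.499, -0.002], [-0.002, -0.001, -1.0]]
force: [-1.5, 0.5, 6.2]
grip_width: 0.056
grip_force: 15.0
clock: 13.05
eef_pos: [0.5308, 0.0032, 0.2263]
tool_rot: [[-0.499, 0.867, 0.004], [0.867, 0.499, -0.003], [-0.004, 0.002, -1.0]]
force: [0.1, 0.5, 0.5]
grip_width: 0.0561
grip_force: 15.0
shift [-0.3783 -0.2153  0.0136] turn [ 0.0023  0.0041 -0.0011] rows 4.4
```

```bash
python3 -m jog '[1,-0.378,-0.215,0.014,0,0,0,1,-0.378,-0.215,0.014,0,0,0,1,-0.378,-0.215,0.014,0,0,0,1,-0.378,-0.215,0.014,0,0,0,1,-0.378,-0.215,0.014,0,0,0,1,-0.378,-0.215,0.014,0,0,0,1,-0.378,-0.215,0.014,0,0,0]'; python3 -m jog '[1,0,0,0.08,0,0,0,1,0,0,0.16,0,0,0,1,0,0,0.22,0,0,0,1,0,0,0.262,0,0,0,1,0,0,0.262,0,0,0,1,0,0,0.262,0,0,0]'
```

```text
clock: 13.75
eef_pos: [0.529, -0.2133, 0.2142]
tool_rot: [[-0.498, 0.867, -0.006], [0.867, 0.498, 0.0], [0.003, -0.005, -1.0]]
force: [-1.1, 0.5, 0.4]
grip_width: 0.0557
grip_force: 15.0
clock: 14.35
eef_pos: [0.5297, -0.2128, 0.0851]
tool_rot: [[-0.501, 0.866, -0.004], [0.866, 0.501, -0.001], [0.001, -0.004, -1.0]]
force: [0.4, 0.6, -0.6]
grip_width: 0.0561
grip_force: 15.0
```

```bash
python3 -m jog '[-0.75,0,0,0.008,0,0,0,-0.75,0,0,0.008,0,0,0,-0.75,0,0,0.008,0,0,0,-0.75,0,0,0.008,0,0,0]'; python3 -m jog '[-0.75,0,0,-0.1,0,0,0,-0.75,0,0,-0.2,0,0,0,-0.75,0,0,-0.27,0,0,0,-0.75,0,0,-0.27,0,0,0]';  python3 -m jog '[-0.75,0,0,0,0,0,0]'; python3 - <<'E'
from h import *
grab('wrist','wp.png')
y=0;go((.523,-.4475,.2),toolR(y))
E
```

```text
clock: 14.75
eef_pos: [0.5303, -0.2148, 0.0822]
tool_rot: [[-0.499, 0.867, -0.001], [0.867, 0.499, -0.003], [-0.002, -0.002, -1.0]]
force: [0.8, -0.0, 1.1]
grip_width: 0.0773
grip_force: 0.0
clock: 15.15
eef_pos: [0.534, -0.2161, 0.224]
tool_rot: [[-0.499, 0.867, 0.01], [0.867, 0.499, -0.008], [-0.011, 0.004, -1.0]]
force: [0.7, -0.6, 0.2]
grip_width: 0.0772
grip_force: 0.0
clock: 15.25
eef_pos: [0.5307, -0.2146, 0.2178]
tool_rot: [[-0.499, 0.867, 0.0], [0.867, 0.499, -0.004], [-0.003, -0.001, -1.0]]
force: [-0.5, 1.0, -0.6]
grip_width: 0.0772
grip_force: 0.0
shift [-0.3979 -0.2443  0.0327] turn [-0.0032 -0.0015 -1.0012] rows 7.0
```

```bash
python3 -m jog '[-0.5,-0.398,-0.244,0.033,0,0,-1,-0.5,-0.398,-0.244,0.033,0,0,-1,-0.5,-0.398,-0.244,0.033,0,0,-1,-0.5,-0.398,-0.244,0.033,0,0,-1,-0.5,-0.398,-0.244,0.033,0,0,-1,-0.5,-0.398,-0.244,0.033,0,0,-1,-0.5,-0.398,-0.244,0.033,0,0,-1,-0.5,-0.398,-0.244,0.033,0,0,-1]'; python3 -m jog '[-0.5,0,0,0,0,0,0,-0.5,0,0,0,0,0,0]'; python3 w.py ws; python3 - <<'E'
from m import *
P['ws']=pickle.load(open('ws.pkl','rb'));I['ws']=cv2.imread('pics/ws.png')
print(proj(P['ws'],(.523,-.4475,.01)),proj(P['ws'],(.38,-.4475,.01)))
hsv=lambda h:yel(h)
k=blob('ws',(200,0,440,400),hsv); W=np.array([plane(P['ws'],*q,.010) for q in k]); print('x',W[:,0].min(),W[:,0].max(),'y',W[:,1].min(),W[:,1].max())
C=[]
for xs in np.arange(.39,.6,.02):
    s=W[abs(W[:,0]-xs)<.006]
    if len(s): print(round(xs,2),s[:,1].min().round(4),s[:,1].max().round(4))
# height: handle tail end in wb vs ws
for n in('wb',): 
    k2=blob('wb',(90,60,160,260),yel); e2=k2[k2[:,1]<k2[:,1].min()+2].mean(0)
e1=k[k[:,1]<k[:,1].min()+2].mean(0); print('end',e1,e2,tri((P['ws'],*e1),(P['wb'],*e2)))
E
```

```text
clock: 16.1
eef_pos: [0.5221, -0.4471, 0.1968]
tool_rot: [[-1.0, 0.002, -0.006], [0.002, 1.0, 0.002], [0.006, 0.001, -1.0]]
force: [0.3, -0.2, -0.4]
grip_width: 0.066
grip_force: 0.0
clock: 16.3
eef_pos: [0.5233, -0.4468, 0.1992]
tool_rot: [[-1.0, 0.003, -0.004], [0.003, 1.0, -0.001], [0.004, -0.001, -1.0]]
force: [1.4, -0.4, -0.6]
grip_width: 0.066
grip_force: 0.0
[ 0.5235 -0.4469  0.1996]
[317.89812231 169.62532728] [317.28121603   2.9963929 ]
x 0.6977708461198036 0.7395073857922496 y -0.5506600222155685 -0.3142509470123954
end [300.8 332.6] [114.   80.5] (array([ 0.43023281, -0.38122073,  0.28012772]), [np.float64(0.08660293017266041), np.float64(0.08660293017266037)])
```

```bash
python3 - <<'E'
from m import *
P['ws']=pickle.load(open('ws.pkl','rb'));I['ws']=cv2.imread('pics/ws.png')
k=blob('ws',(240,0,400,300),yel);print(cv2.boundingRect(k.astype(np.float32)))
W=np.array([plane(P['ws'],*q,.010) for q in k]); print('x',W[:,0].min(),W[:,0].max(),'y',W[:,1].min(),W[:,1].max())
for xs in np.arange(.38,.6,.02):
    s=W[abs(W[:,0]-xs)<.008]
    if len(s): print(round(xs,2),s[:,1].min().round(4),s[:,1].max().round(4))
k2=blob('wb',(90,60,160,260),yel);b1=k[k[:,1]>k[:,1].max()-1.5].mean(0);b2=k2[k2[:,1]>k2[:,1].max()-1.5].mean(0);print(b1,b2,tri((P['ws'],*b1),(P['wb'],*b2)))
def mid(kk,p,x):
    w=np.array([plane(p,*q,.010) for q in kk]); s=kk[abs(w[:,0]-x)<.008]; return (s[:,0].min()+s[:,0].max())/2,s[:,1].mean()
for x in(.42,.48,.52): print(tri((P['ws'],*mid(k,P['ws'],x)),(P['wb'],*mid(k2,P['wb'],x))))
go((.523,-.4472,.013),toolR(0))
E
```

```text
(295, 242, 26, 39)
x 0.5947533081583061 0.6360720988178765 y -0.4706286063218938 -0.4457926942336476
[314.6 279.4] [136.5        249.33333333] (array([ 0.64043443, -0.45146288,  0.00228072]), [np.float64(0.0007496721035822718), np.float64(0.0007496721035820475)])Traceback (most recent call last):
  File "<stdin>", line 11, in <module>
  File "<stdin>", line 10, in mid
    return umr_minimum(a, axis, None, out, keepdims, initial, where)
ValueError: zero-size array to reduction operation minimum which has no identity
```

```bash
python3 - <<'E'
from m import *
P['ws']=pickle.load(open('ws.pkl','rb'));I['ws']=cv2.imread('pics/ws.png')
hs=cv2.cvtColor(I['ws'],cv2.COLOR_BGR2HSV)
y2=lambda h:(h[...,0]>9)&(h[...,0]<38)&(h[...,1]>40)&(h[...,2]>45)
k=blob('ws',(240,0,400,300),y2);print(cv2.boundingRect(k.astype(np.float32)))
W=np.array([plane(P['ws'],*q,.010) for q in k]); print('x',W[:,0].min(),W[:,0].max(),'y',W[:,1].min(),W[:,1].max())
m=y2(hs.astype(int))
for v in range(10,270,30):
    c=np.where(m[v,270:370])[0]+270
    if len(c): print(v,c.min(),c.max(),plane(P['ws'],c.mean(),v,.01).round(4))
print(hs[130,290:345,:].tolist()[::4])
go((.523,-.4472,.013),toolR(0))
E
```

```text
(295, 241, 32, 41)
x 0.5937151774438573 0.637168263221295 y -0.47067671539096445 -0.4397632247162637
10 318 320 [ 0.3856 -0.4461  0.01  ]
40 305 321 [ 0.4099 -0.4485  0.01  ]
70 306 321 [ 0.4348 -0.4484  0.01  ]
100 306 321 [ 0.4603 -0.4492  0.01  ]
130 307 322 [ 0.4867 -0.4477  0.01  ]
160 308 322 [ 0.514  -0.4476  0.01  ]
190 308 322 [ 0.5424 -0.4477  0.01  ]
220 307 324 [ 0.5721 -0.4462  0.01  ]
250 294 310 [ 0.6032 -0.4637  0.01  ]
[[2, 169, 239], [2, 172, 234], [2, 170, 233], [3, 171, 238], [4, 160, 226], [29, 24, 255], [29, 20, 255], [29, 26, 255], [10, 121, 192], [3, 165, 188], [3, 164, 185], [2, 168, 242], [2, 167, 244], [2, 168, 243]]
shift [-2.000e-04  0.000e+00  3.733e-01] turn [-0.0014 -0.0031 -0.0024] rows 3.7
```

```bash
python3 -m jog '[-0.5,0,-0.002,0.1,0,0,0,-0.5,0,-0.002,0.2,0,0,0,-0.5,0,-0.002,0.3,0,0,0,-0.5,0,-0.002,0.355,0,0,0,-0.5,0,-0.002,0.36,0,0,0,-0.5,0,-0.002,0.36,0,0,0,-0.5,0,-0.002,0.36,0,0,0]'; python3 - <<'E'
from h import *
go((.523,-.4478,.0125),toolR(0))
E
```

```text
clock: 17.05
eef_pos: [0.5249, -0.4503, 0.0231]
tool_rot: [[-1.0, 0.001, 0.001], [0.001, 1.0, -0.005], [-0.001, -0.005, -1.0]]
force: [-0.9, -0.1, -0.1]
grip_width: 0.0664
grip_force: 0.0
shift [0.0039 0.005  0.0212] turn [-0.0049  0.0007 -0.0012] rows 0.2
```

```bash
python3 -m jog '[-0.5,0.003,0.004,0.012,0,0,0,-0.5,0.003,0.004,0.018,0,0,0,-0.5,0.003,0.004,0.018,0,0,0,-0.5,0.003,0.004,0.018,0,0,0]'; python3 -m jog '[1,0,0,0,0,0,0,1,0,0,0,0,0,0,1,0,0,0,0,0,0,1,0,0,0,0,0,0,1,0,0,0,0,0,0,1,0,0,0,0,0,0,1,0,0,0,0,0,0,1,0,0,0,0,0,0]' 30
```

```text
clock: 17.45
eef_pos: [0.5218, -0.447, 0.0118]
tool_rot: [[-1.0, 0.001, -0.002], [0.001, 1.0, -0.002], [0.002, -0.002, -1.0]]
force: [-0.3, 0.9, 0.8]
grip_width: 0.0658
grip_force: 0.4
clock: 18.25
eef_pos: [0.522, -0.447, 0.0117]
tool_rot: [[-1.0, 0.001, -0.002], [0.001, 1.0, -0.002], [0.002, -0.002, -1.0]]
force: [-0.5, 3.2, 5.6]
grip_width: 0.0131
grip_force: 30.8
```

```bash
python3 -m jog '[1,0,0,-0.06,0,0,0,1,0,0,-0.16,0,0,0,1,0,0,-0.26,0,0,0.1,1,0,0,-0.36,0,0,0.25,1,0,0,-0.38,0,0,0.4,1,0,0,-0.38,0,0,0.55,1,0,0,-0.38,0,0,0.7,1,0,0,-0.38,0,0,0.75]'; python3 -m jog '[1,0,0,0,0,0,0,1,0,0,0,0,0,0]'; python3 - <<'E'
from h import *
y=np.radians(-45)
go((.5483,-.2308,.19),toolR(y)); print(bot.sense()['joint_pos'].round(2))
E
```

```text
clock: 19.05
eef_pos: [0.5217, -0.447, 0.2006]
tool_rot: [[-0.703, 0.711, -0.003], [0.711, 0.703, -0.003], [0.0, -0.004, -1.0]]
force: [-0.7, -0.4, -1.2]
grip_width: 0.0136
grip_force: 30.0
clock: 19.25
eef_pos: [0.5217, -0.4467, 0.2005]
tool_rot: [[-0.708, 0.706, -0.003], [0.706, 0.708, -0.002], [0.001, -0.004, -1.0]]
force: [0.3, 0.1, -0.4]
grip_width: 0.0135
grip_force: 30.0
shift [0.2674 0.3432 0.0199] turn [-0.0037 -0.0009  0.0008] rows 4.4
[-0.74  0.32  1.63 -0.    1.2  -1.53]
```

```bash
python3 -m jog '[1,0.267,0.343,0.01,0,0,0,1,0.267,0.343,0.01,0,0,0,1,0.267,0.343,0.01,0,0,0,1,0.267,0.343,0.01,0,0,0,1,0.267,0.343,0.01,0,0,0,1,0.267,0.343,0.02,0,0,0,1,0.267,0.343,0.02,0,0,0,1,0.267,0.343,0.02,0,0,0]'; python3 - <<'E'
from h import *
go((.5483,-.2308,.142),toolR(np.radians(-45)))
E
```

```text
clock: 20.05
eef_pos: [0.5491, -0.2324, 0.1905]
tool_rot: [[-0.706, 0.708, -0.003], [0.708, 0.706, -0.003], [0.0, -0.004, -1.0]]
force: [0.1, -0.3, 0.6]
grip_width: 0.0132
grip_force: 30.0
shift [0.0033 0.0016 0.097 ] turn [-0.0039 -0.0001 -0.0017] rows 1.0
```

```bash
python3 -m jog '[1,0.003,0.001,0.04,0,0,0,1,0.003,0.001,0.08,0,0,0,1,0.003,0.001,0.096,0,0,0,1,0.003,0.001,0.096,0,0,0,1,0.003,0.001,0.096,0,0,0]';python3 -m jog '[1,0,0,0.003,0,0,0,1,0,0,0.006,0,0,0,1,0,0,0.006,0,0,0]'
```

```text
clock: 20.55
eef_pos: [0.5486, -0.2306, 0.1432]
tool_rot: [[-0.706, 0.709, -0.002], [0.709, 0.706, -0.003], [-0.0, -0.003, -1.0]]
force: [0.3, 0.4, -1.3]
grip_width: 0.0136
grip_force: 30.0
clock: 20.85
eef_pos: [0.5487, -0.2297, 0.1403]
tool_rot: [[-0.706, 0.708, -0.002], [0.708, 0.706, -0.003], [-0.001, -0.003, -1.0]]
force: [-0.2, 0.3, -0.4]
grip_width: 0.0134
grip_force: 30.0
```

```bash
python3 -m jog '[1,0,0,0.003,0,0,0,1,0,0,0.005,0,0,0,1,0,0,0.005,0,0,0]' | grep -E 'eef|force';python3 -m jog '[1,0,0,0.002,0,0,0,1,0,0,0.003,0,0,0,1,0,0,0.003,0,0,0]'| grep -E 'eef|force'
```

```text
eef_pos: [0.5483, -0.2295, 0.1371]
force: [0.3, -0.5, -0.8]
grip_force: 30.0
eef_pos: [0.5485, -0.2296, 0.1364]
force: [-1.3, 0.4, 3.2]
grip_force: 30.0
```

```bash
python3 -m jog '[0,0,0,0.001,0,0,0,0,0,0,0.001,0,0,0,0,0,0,0.001,0,0,0,0,0,0,0.001,0,0,0]'| grep -E 'eef|force|width';python3 -m jog '[0,0,0,-0.03,0,0,0,0,0,0,-0.1,0,0,0,0,0,0,-0.2,0,0,0,0,0,0,-0.3,0,0,0,0,0,0,-0.36,0,0,0,0,0,0,-0.36,0,0,0]'| grep -E 'eef|force'; python3 - <<'E'
from h import *
p,a=grab('scene','s4.png');q,b=grab('side','d4.png');w,c=grab('wrist','w4.png')
r=lambda im,s:cv2.resize(im,s,interpolation=cv2.INTER_CUBIC)
A=r(a[140:290,210:450],(400,250));B=r(b[140:300,250:370],(240,320))
C=r(c,(512,320)); top=np.zeros((270,752,3),np.uint8);top[:250,:400]=A
cv2.imwrite('pics/c4.png',np.vstack([top,np.hstack([C,B])])[:,:,::-1])
E
```

```text
eef_pos: [0.5483, -0.2296, 0.1351]
force: [0.9, -0.3, -0.2]
grip_width: 0.0426
grip_force: 0.0
eef_pos: [0.5516, -0.2305, 0.3238]
force: [1.1, -0.5, 0.4]
grip_force: 0.0
```

View pics/c4.png

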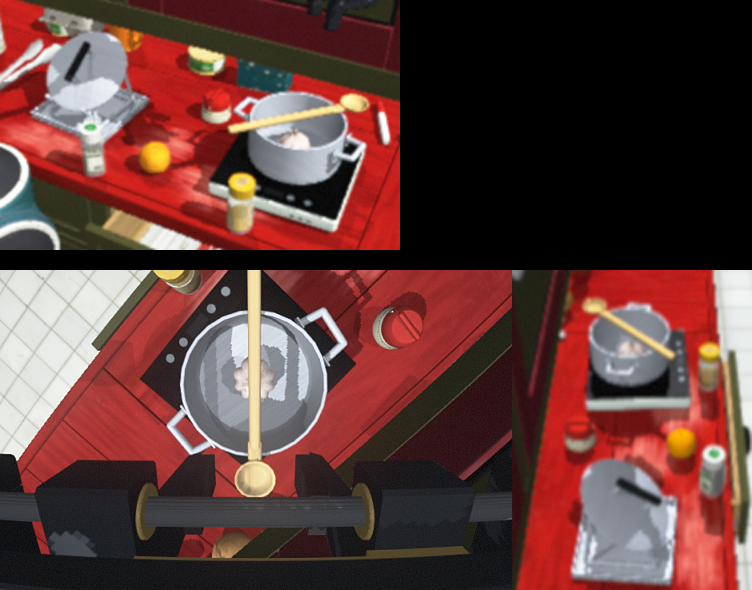

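The final view shows the spoon level across the middle of the rim (spoon at column 254, rim centre at about 254). The garlic is inside the pot at (255,378) and the lid is seated on the stand. The gripper is clear, so I'm handing in.

```bash
python3 -c "
from bench import bot
print(bot.close_job())"
```

```text
the job is handed in; nothing more can be done
None
```

I handed the job in at about 22 s on the robot's clock: the lid lies flat on the stand with its rim in both hooks, the garlic is in the pot, and the spoon is level across the middle of the rim.

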